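Preload and tilt-test a load cell

TASK

Tilt-test the load cell on the blue tilt rig. With the hinged plate lying down on its rests, preload the cell: pull the red ball-knob lever towards the front of the rig as far as its stop, then ease it gently all the way back home without letting it fly back. Then raise the plate by its front bar handle until its yellow pointer stands at the red index on the quadrant, and finish while still holding the plate still at that mark, because it falls if let go; do not shift the red index or disturb the other things on the bench.

Things in the scene. Friction and masses are not known exactly. Their poses are not given: they have to be found in the camera images.
- rig: tilt rig, fixed to the bench, blue base 270 (x) x 250 (y) x 18 mm; origin at the centre of its underside on the bench; its own -x axis points to its front (the side towards the robot, where the bar handle is), z up
- plate_hinge (a point): point on the hinge axis of the tilt plate, at the middle of its width; the axis runs along the rig's y at the back of the rig, 115 mm behind the rig's origin and 36 mm above the bench
- tilt_plate (a joint): angle of the hinged aluminium plate (rad): 0 = lying flat on its rubber rests, grows as its front edge is raised; stop at 0.85. Free hinge without stay: the plate with all it carries weighs about 1.1 kg and falls shut when let go
- plate_handle (a point): middle of the dark bar handle at the plate's front edge: a round bar 12 mm thick, straight and free over 100 mm along the rig's y, 280 mm from the hinge axis, 48 mm above the bench while the plate lies flat, with a 39 mm wide gap between it and the plate's edge; may roll between the fingers
- lever_shaft (a point): point on the shaft of the loading lever (the shaft runs along the rig's y), carried by the plate; 35 mm in front of the rig's origin and 116 mm above the bench while the plate lies flat
- lever_knob (a point): centre of the red rubber-coated ball knob, 35 mm in diameter, on the loading lever, 120 mm from the lever's shaft; a 9 mm rod leads from it down to the shaft; best taken with one finger in front of it and one behind, as a ball creeps out of a sideways grip under the spring; about 221 mm above the bench at home
- load_lever (a joint): angle of the loading lever (rad): 0 = home, leaning 0.5 rad from upright to the rear of the rig; grows as the knob is pulled to the front, stop at 1.0 (leaning 0.5 rad to the front). A spring pulls it home with about 2 N at the knob at home and 7 N at the stop; it flies back if let go
- red_index (a joint): angle at which the red index stands on the quadrant (rad), on the same scale as tilt_plate; set somewhere from 0.22 to 0.56, it must not be shifted
- pointer_tip (a point): marking point of the plate's yellow pointer, 160 mm from the hinge axis, 110 mm to the left (+y) of the rig's middle; moves with the plate
- index_mark (a point): centre line of the red index (12 mm wide along the arc) on the aluminium quadrant at the rig's left side, 160 mm from the hinge axis; pointer_tip coincides with it when the plate is at the marked angle
- tumbler: bystander: black steel tumbler, 74 mm in diameter, 178 mm tall, standing; origin at the centre of its underside
- calculator_2: bystander: desk calculator 150x108x29 mm, lying at the right; origin under its centre
- parts_bin: bystander: open blue bin with nuts, 140x100x52 mm; origin at the centre of its underside
- screwdriver: bystander: screwdriver with red handle, 197 mm long, lying; origin under its middle
- silver_weight: bystander: silver calibration weight with knob, 29 mm in diameter, 49 mm tall; origin at the centre of its underside
- small_weight: bystander: small silver calibration weight with knob, 23 mm in diameter, 39 mm tall; origin at the centre of its underside
- note_pad: bystander: lined note pad 144x101 mm, lying at the left; origin under its centre
- blue_tape: bystander: small roll of blue tape, 56 mm in diameter, 19 mm high, lying at the right; origin under its centre

How it is judged (in metres and radians):
On the way, in this order (a step that is already met when the one before it is completed fails the run):
1. the loading lever is pulled to its stop with the plate down (value of joint load_lever above 0.92 rad and value of joint tilt_plate below 0.05 rad), for 0.2 s.
2. the lever is back home, the plate still down (value of joint load_lever below 0.06 rad and value of joint tilt_plate below 0.05 rad), for 0.2 s.
At the end, for the whole second after the job is handed in: the plate stands still (under 0.05 rad/s), held by the robot's fingers (over 2 N between them and the plate) at its bar handle (grasp point within 75 mm of the middle of the bar), with its yellow pointer within 7 mm (about 2.5 degrees) of the red index; the lever is home (under 0.06 rad) (distance between pointer_tip and index_mark below 0.007 m and velocity of joint tilt_plate between -0.05 and 0.05 rad/s and contact force between tilt_plate and the fingers above 2 N and distance between the grasp point and plate_handle below 0.075 m and value of joint load_lever below 0.06 rad); the arm keeps its last pose, push and grip.
It fails at once if the lever flies back (faster than 3 rad/s towards home) (velocity of joint load_lever below -3 rad/s).
It fails at once if the red index is shifted by more than 5 mm (distance of index_mark from where it was at the start of the episode above 0.005 m).
It fails at once if a bystander is shifted by more than 30 mm (distance of any of tumbler, calculator_2, parts_bin, screwdriver, silver_weight, small_weight, note_pad, blue_tape from where it was at the start of the episode above 0.03 m).
It also fails if it takes over 61 s, if anything falls off the work surface, if the arm or the gripper's body presses on something with over 40 N, if the wrist force passes 120 N, or if a joint passes its speed limit or range.

ROBOT

A 6-joint arm with a two-finger parallel gripper is mounted at the origin on a cart in front of the work surface, level with it; the furniture and walls round the work are solid. World frame = base frame: x ahead of the robot, y to its left, z up, the work surface at z = 0. Lengths are in mm, angles in rad, forces in N, time in s.
With the tool pointing down it reaches from about 400 to 925 mm from the base axis. Payload 12.5 kg.
Tool frame: the origin (TCP) lies midway between the tips of the shut fingers; the grasp point (between the pads) lies 19 mm behind it; z points along the fingers, y is the line along which they close (so a half turn about z gives the same grasp; the last joint's range is limited). The gripper opens to 95 mm and grips with 3 to 60 N. Pads are 20 mm wide; open, the fingers measure 119 mm over their backs; the gripper's body (75 mm by 180 mm) begins 59 mm behind the grasp point.
Start: joints at [-1.277, 0.491, 1.559, -0, 1.092, -0.106], TCP at [243.296, -575.723, 192.961] pointing down, gripper open.
Joint ranges: [-3.1, 3.1], [-0.84, 2.19], [0.05, 2.79], [-1.13, 4.28], [0.06, 2.93], [-2.69, 2.69]. Speed limits (rad/s): [2.22, 2.22, 2.79, 3.14, 3.14, 3.14].

INTERFACE

Orientations are given as [roll, pitch, yaw] about the fixed x, y, z axes, in that order (R = Rz(yaw) Ry(pitch) Rx(roll)).
In Python, from cell import env gives the robot as it stands.
- The arm moves only by the tool arm_command, never from a script. Its argument "targets" is a list of rows, each a list of 5 numbers: the shift along the tool's x, y, z in mm, then the turn about the tool's z in degrees, then the opening, from 0 (shut) to 1 (fully open). In form: [[tx, ty, tz, roll, fingers], ...]. A call has 1 to 5 rows; each row is the pose to reach, as a shift and turn from the pose commanded when the call began, along the tool's axes at that moment; what a row does not reach only later rows make up. A row lasts 1/10 s, in which the tool goes at most 50 mm and 8.59 degrees, less where a joint would pass 70% of its speed; a pose out of reach is approached as far as the arm can. A call with a gripper value outside its range is refused whole. The fingers move at their own pace and stop on an object; the grip force is fixed at half the most. Time passes only in rows, so rows that repeat a pose let the fingers close. It gives the time, the measured TCP pose, the force, the opening and the grip force at its end, in the units of the state.
- env.state(): the state, without advancing time (a new reading comes with each control period).
- env.read_camera(name): name is "scene" or "top" or "wrist"; returns a dict with "frame" (384x512x3 uint8, red, green, blue), "vertical_fov" (degrees; the focal length in pixels is half the picture's height over the tangent of half this angle, whatever the lens; pixels are square), "cx", "cy" (the principal point, pixels), "world_from_camera" (4x4, takes a point from camera to world coordinates); the wrist camera has in their place "hand_eye" (4x4, takes a point from camera to tool coordinates, whose origin is the TCP and whose axes are the flange's). Camera axes: x right, y down, z forward; pixel columns grow to the right and rows downward; lengths in mm; the calibration is good to about 2 mm. A picture is of the moment at which its call begins: read the wrist's pose just before it. There is no depth.
- env.job_done(): hands the job in; it is judged then, once.
The state is a dict: "t": time; "joints": joint angles; "qvel": joint speeds; "tau": joint torques, N m; "eef_pos": TCP position; "tcp_rot": TCP orientation; "ft_force": force on the tool from outside, world axes, zero at the start; "moment": the same for the moment, N m; "opening": opening from 0.0 (shut) to 1.0 (fully open); "grip_force": force on a finger pad.
Only numpy, scipy, OpenCV 4.12 (cv2) and the standard library are available. Lean on these libraries where they do the work, as an engineer would, in place of code of your own. Each camera call takes 0.05 s, during which the arm holds its last target. There are 200 camera calls.

## Working session

There is one attempt and no reset: what is moved stays moved. The work goes in short steps, Python scripts to look and compute and a tool call to move; the robot and the scene stay as the last step left them, time stands still between calls to the robot, and variables do not carry over. Pictures are saved under pics/ and viewed, at most 10 in all, crops included, and the job is handed in when it is done.

Besides the shell and the picture viewer there is one more tool, called after "Call:" as name(argument=value, ...), one argument or row to a line, values as JSON. arm_command: Moves the arm, as the interface text tells. Its arguments: {"type":"object","properties":{"targets":{"type":"array","items":{"type":"array","items":{"type":"number"}}}},"required":["targets"]}

```bash
ls; mkdir -p pics; python3 - <<'E'
from cell import env
import cv2
print(env.state())
for n in("scene","top"):
    c=env.read_camera(n); cv2.imwrite(f"pics/{n}0.png",c["frame"][:,:,::-1])
    print(n,c["vertical_fov"],c["cx"],c["cy"],c["world_from_camera"])
E
```

```text
pics
{'t': 0.0, 'joints': array([-1.27660373e+00,  4.91544946e-01,  1.55950197e+00, -1.59472958e-05,
        1.09171001e+00, -1.05626736e-01]), 'qvel': array([-1.04534766e-03, -2.44606171e-05, -4.72613409e-04, -4.43333709e-04,
        3.59843592e-04, -6.20696701e-04]), 'tau': array([-7.83814467e-04, -6.12650299e+01, -2.58183038e+01,  6.92000147e-02,
        4.82342381e-02, -9.63497246e-05]), 'eef_pos': array([ 243.19705622, -575.41892048,  192.35276376]), 'tcp_rot': array([-3.14043337e+00, -1.08685769e-04,  3.99826631e-01]), 'ft_force': array([-0.01847267,  0.54395048, -0.66948981]), 'moment': array([-0.0197763 , -0.01178386, -0.00439771]), 'grip_force': 0.0, 'opening': 1.0026873568315453}
scene 50.28585045405813 260.598123399851 194.18896727735535 [[-8.54145217e-01 -3.71393491e-01  3.64009373e-01 -2.82372655e+01]
 [-5.20009277e-01  6.16878763e-01 -5.90805335e-01  9.83972111e+02]
 [-5.12839551e-03 -6.93921802e-01 -7.20032105e-01  1.31783603e+03]
 [ 0.00000000e+00  0.00000000e+00  0.00000000e+00  1.00000000e+00]]
top 51.41117422136495 255.7341113479526 186.4959116746587 [[-2.29525197e-02 -9.96975298e-01  7.42525185e-02  4.48888346e+02]
 [-9.99700508e-01  2.35190198e-02  6.76389378e-03  7.13005802e+00]
 [-8.48978147e-03 -7.40750321e-02 -9.97216533e-01  1.40643409e+03]
 [ 0.00000000e+00  0.00000000e+00  0.00000000e+00  1.00000000e+00]]
```

View pics/scene0.png

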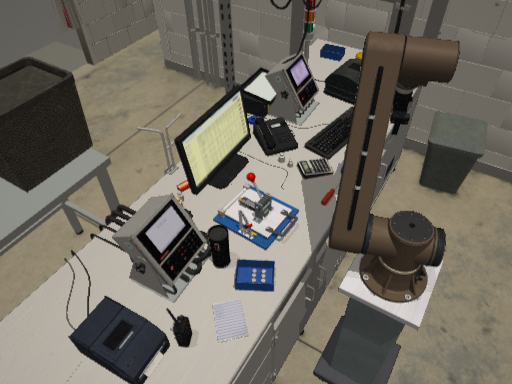

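View pics/top0.png

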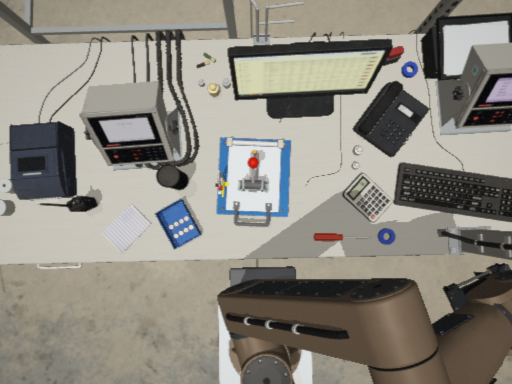

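The scene view shows the rig near (258,212) with the red knob at (251,177). In the top view, the blue base spans (217..291, 137..217), the knob is at (253,162), the handle is at (252,220), and the quadrant with the red index is at about (221,185).

```bash
cat > h.py <<'E'
from cell import env
import cv2, numpy as np
def cam(n):
    c=env.read_camera(n); f=c["frame"]; c["f"]=f.shape[0]/2/np.tan(np.radians(c["vertical_fov"])/2); return c
def ray(c,uv):
    M=c["world_from_camera"]; d=np.array([(uv[0]-c["cx"])/c["f"],(uv[1]-c["cy"])/c["f"],1.]); return M[:3,3],M[:3,:3]@(d/np.linalg.norm(d))
def onz(c,uv,z):
    o,d=ray(c,uv); return o+d*(z-o[2])/d[2]
def tri(rs):
    A=0;b=0
    for o,d in rs:
        P=np.eye(3)-np.outer(d,d); A=A+P; b=b+P@o
    return np.linalg.solve(A,b)
def mask(c,lo,hi,box):
    h=cv2.cvtColor(c["frame"],cv2.COLOR_RGB2HSV); m=cv2.inRange(h,lo,hi)
    if lo[0]<1: m|=cv2.inRange(h,(172,)+tuple(lo[1:]),(180,255,255))
    k=np.zeros_like(m); x0,y0,x1,y1=box; k[y0:y1,x0:x1]=m[y0:y1,x0:x1]; return k
def blobs(m,amin=4):
    n,l,s,ce=cv2.connectedComponentsWithStats(m); return [(s[i][:5].tolist(),ce[i].round(2).tolist()) for i in range(1,n) if s[i][4]>=amin]
E
python3 - <<'E'
from h import *
t=cam("top"); s=cam("scene")
m=mask(t,(100,120,60),(125,255,255),(205,125,300,225))
r=cv2.minAreaRect(cv2.findNonZero(m)); print(r)
b=cv2.boxPoints(r); P=np.array([onz(t,p,18) for p in b]); print(P.round(1), P.mean(0))
print(np.linalg.norm(P-np.roll(P,1,0),axis=1))
for c,bx in((t,(205,125,300,225)),(s,(210,165,305,250))):
    print("red",blobs(mask(c,(0,140,80),(7,255,255),bx),2)); print("yel",blobs(mask(c,(20,120,100),(33,255,255),bx),2))
im=np.hstack([cv2.resize(t["frame"][130:230,205:300],(400,420),interpolation=cv2.INTER_CUBIC),cv2.resize(s["frame"][165:255,210:305],(400,420),interpolation=cv2.INTER_CUBIC)])
cv2.imwrite("pics/crop.png",im[:,:,::-1])
E
```

```text
((253.46966552734375, 176.7279052734375), (70.18910217285156, 75.9341049194336), 2.385944128036499)
[[ 462.4  153.9   18. ]
 [ 729.   138.6   18. ]
 [ 712.5 -108.1   18. ]
 [ 446.7  -89.4   18. ]] [587.65098589  23.74406237  18.        ]
[243.79539568 267.06542184 247.25541666 266.51414418]
red [([248, 157, 10, 12, 89], [252.83, 162.18]), ([218, 186, 4, 4, 11], [219.64, 187.73])]
yel [([253, 150, 4, 3, 9], [254.44, 151.33]), ([222, 180, 6, 16, 41], [223.76, 186.61])]
red [([247, 173, 8, 9, 56], [250.75, 176.55]), ([245, 224, 7, 4, 16], [248.5, 225.38])]
yel [([245, 229, 3, 1, 3], [246.0, 229.0]), ([251, 231, 6, 4, 11], [253.27, 232.82])]
```

View pics/crop.png

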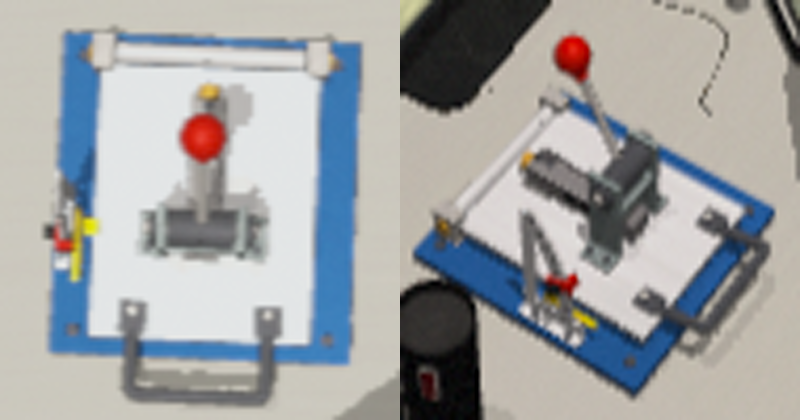

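The crops confirm the layout: red knob at the rear of its lever, bar handle in front, and red index on the left quadrant. I'll compute the poses and the first move next.

```bash
cat >> h.py <<'E'
def tool(p, s=None, ps=None):
    """shift in current tool axes from measured TCP to world point p"""
    from scipy.spatial.transform import Rotation as R
    s=s or env.state(); return R.from_euler("xyz",s["tcp_rot"]).as_matrix().T@(np.array(p)-s["eef_pos"])
E
python3 - <<'E'
from h import *
t=cam("top"); s=cam("scene")
T=lambda a,b:tri([ray(t,a),ray(s,b)])
k=T((252.83,162.18),(250.75,176.55)); print("knob",k)
o=np.array([587.6,23.7]); y=np.radians(-3.7); ux=np.array([np.cos(y),np.sin(y)]); uy=np.array([-ux[1],ux[0]])
q=k[:2]-o; print("knob rig",q@ux,q@uy)
i=T((219.64,187.73),(248.5,225.38)); q=i[:2]-o; print("index rig",q@ux,q@uy,i[2], "angle",np.arctan2(i[2]-36,115-q@ux))
# dark bar in top at z=48
g=cv2.cvtColor(t["frame"],cv2.COLOR_RGB2HSV); m=cv2.inRange(g,(0,0,40),(180,90,115)); k2=np.zeros_like(m); k2[218:226,234:274]=m[218:226,234:274]
print(blobs(k2,10)); 
print("bar expect",o-165*ux,"knob expect",o+22.5*ux)
bb=max(blobs(k2,10),key=lambda b:b[0][4]); w=onz(t,bb[1],48); print("bar seen",w)
for p in ([o[0]+22.5*ux[0],o[1]+22.5*ux[1],330],): print("move",tool(p))
E
```

```text
knob [609.79780186  21.86789876 220.08987031]
knob rig 22.269762884629078 -0.3958070455706326
index rig -46.92411553387209 110.89213490816455 80.66071114268497 angle 0.26912152064568556
[([235, 218, 35, 8, 107], [253.15, 222.71])]
bar expect [422.94392299  34.34783086] knob expect [610.05310141  22.24802306]
bar seen [427.07371723  27.93695006  48.        ]
move [ 570.56915757 -408.06933332 -137.10303061]
```

Call:
arm_command(
  targets=[
    [38,-27,-16,0,1],
    [76,-54,-32,0,1],
    [114,-81,-48,0,1],
    [152,-108,-64,0,1],
    [190,-135,-80,0,1],
  ],
)

```text
t: 0.8
eef_pos: [366.4, -375.7, 273.6]
tcp_rot: [3.141, -0.0, 0.4]
ft_force: [0.8, -1.5, -0.4]
opening: 1.0
grip_force: 0.0
```

Call:
arm_command(
  targets=[
    [38,-27,-12,0,1],
    [76,-54,-24,0,1],
    [114,-81,-36,0,1],
    [152,-108,-48,0,1],
    [190,-135,-57,0,1],
  ],
)

```text
t: 1.3
eef_pos: [489.0, -177.3, 330.9]
tcp_rot: [3.141, -0.001, 0.4]
ft_force: [0.3, -0.9, -0.5]
opening: 1.003
grip_force: 0.0
```

Call:
arm_command(
  targets=[
    [38,-27,0,-8,1],
    [76,-54,0,-16,1],
    [114,-81,0,-24,1],
    [152,-108,0,-32,1],
    [190,-138,0,-40,1],
  ],
)

```text
t: 1.8
eef_pos: [610.3, 23.7, 329.9]
tcp_rot: [3.141, 0.0, 1.104]
ft_force: [1.2, -0.6, -0.1]
opening: 1.001
grip_force: 0.0
```

Call:
arm_command(
  targets=[
    [0,0,0,-8,1],
    [0,0,0,-16,1],
    [0,0,0,-23.4,1],
    [0,0,0,-23.4,1],
    [0,0,0,-23.4,1],
  ],
)

```text
t: 2.3
eef_pos: [609.5, 21.9, 329.9]
tcp_rot: [-3.142, 0.0, 1.502]
ft_force: [0.3, -0.6, -0.2]
opening: 1.001
grip_force: 0.0
```

Call:
arm_command(
  targets=[
    [0,0,30,0,1],
    [0,0,70,0,1],
    [0,0,100,0,1],
    [0,0,125,0,1],
    [0,0,125,0,1],
  ],
)

```text
t: 2.8
eef_pos: [608.1, 21.9, 202.0]
tcp_rot: [-3.136, 0.0, 1.503]
ft_force: [-0.2, -0.2, 0.4]
opening: 0.999
grip_force: 0.0
```

Call:
arm_command(
  targets=[
    [0,0,0,0,0.42],
    [0,0,0,0,0.42],
    [0,0,0,0,0.42],
    [0,0,0,0,0.42],
    [0,0,0,0,0.42],
  ],
)

```text
t: 3.3
eef_pos: [609.7, 22.0, 205.5]
tcp_rot: [3.141, 0.0, 1.506]
ft_force: [0.0, -0.8, 0.5]
opening: 0.636
grip_force: 0.0
```

```bash
python3 - <<'E'
from h import *
s=env.state(); print(s["opening"],s["eef_pos"],s["ft_force"],s["grip_force"],s["joints"])
w=cam("wrist"); print(w["f"],w["cx"],w["cy"],w["hand_eye"]); c=cam("scene"); 
cv2.imwrite("pics/b.png",np.hstack([cv2.resize(w["frame"],(400,300)),cv2.resize(c["frame"][145:235,200:320],(400,300),interpolation=cv2.INTER_CUBIC)])[:,:,::-1])
E
```

```text
0.6363639286545636 [609.67985273  21.95449065 205.47706901] [ 0.04324336 -0.8209285   0.45925877] 0.0 [-7.21868564e-02  4.57275124e-01  1.58238503e+00 -1.14710864e-04
  1.10103502e+00 -7.51215921e-03]
311.3786324883088 258.481158492101 189.1251201077117 [[ 1.10922189e-03 -9.59278038e-01 -2.82461353e-01  7.99345893e+01]
 [ 9.99999328e-01  9.69172479e-04  6.35539238e-04  3.89327116e-01]
 [-3.35905063e-04 -2.82461868e-01  9.59278468e-01 -1.91778743e+02]
 [ 0.00000000e+00  0.00000000e+00  0.00000000e+00  1.00000000e+00]]
```

View pics/b.png

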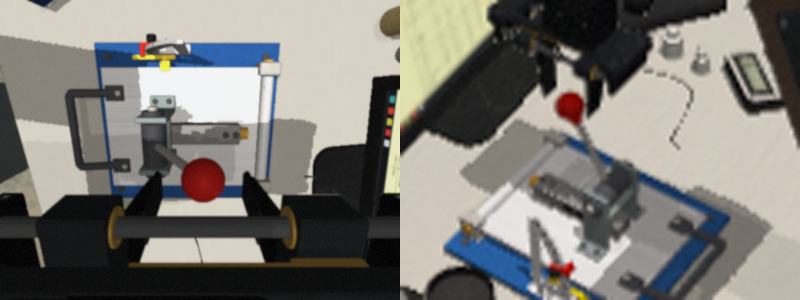

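The wrist view shows the ball at (203,180), centred between the fingers at x of about 150 and 250. That matches the predicted row, so I'll keep closing to a cage and then pull along the arc.

Call:
arm_command(
  targets=[
    [0,0,0,0,0.42],
    [0,0,0,0,0.42],
    [0,0,0,0,0.42],
    [0,0,0,0,0.42],
    [0,0,0,0,0.42],
  ],
)

```text
t: 3.9
eef_pos: [609.5, 22.0, 204.9]
tcp_rot: [-3.142, 0.0, 1.506]
ft_force: [0.7, -0.6, 0.0]
opening: 0.421
grip_force: 0.0
```

Call:
arm_command(
  targets=[
    [0,-6,-2,0,0.42],
    [0,-13,-5,0,0.42],
    [0,-21,-8,0,0.42],
    [0,-29,-11,0,0.42],
    [0,-37,-13,0,0.42],
  ],
)

```text
t: 4.4
eef_pos: [574.2, 24.2, 220.1]
tcp_rot: [3.134, 0.0, 1.506]
ft_force: [7.7, -0.3, 10.9]
opening: 0.419
grip_force: 6.0
```

Call:
arm_command(
  targets=[
    [0,-8,-1,0,0.42],
    [0,-16,-2,0,0.42],
    [0,-24,-2,0,0.42],
    [0,-32,-1,0,0.42],
    [0,-40,0,0,0.42],
  ],
)

```text
t: 4.9
eef_pos: [537.2, 26.5, 223.5]
tcp_rot: [3.125, 0.0, 1.506]
ft_force: [4.5, -4.9, 19.1]
opening: 0.416
grip_force: 8.8
```

Call:
arm_command(
  targets=[
    [0,-8,1,0,0.42],
    [0,-16,3,0,0.42],
    [0,-24,6,0,0.42],
    [0,-30,8,0,0.42],
    [0,-36,11,0,0.42],
  ],
)

```text
t: 5.4
eef_pos: [498.1, 29.2, 208.9]
tcp_rot: [3.135, -0.0, 1.506]
ft_force: [4.6, 0.1, 9.4]
opening: 0.419
grip_force: 3.7
```

Call:
arm_command(
  targets=[
    [0,0,0,0,0.42],
    [0,0,0,0,0.42],
    [0,0,0,0,0.42],
  ],
)

```text
t: 5.7
eef_pos: [498.0, 29.2, 208.5]
tcp_rot: [3.136, -0.0, 1.506]
ft_force: [4.7, 0.0, 7.4]
opening: 0.419
grip_force: 3.2
```

```bash
python3 - <<'E'
from h import *
s=env.state(); print(s["opening"],s["eef_pos"],s["ft_force"],s["grip_force"])
w=cam("wrist"); c=cam("scene");t=cam("top")
rs=[]
for q,bx in((t,(205,125,300,230)),(c,(210,145,305,250))):
    b=blobs(mask(q,(0,140,50),(7,255,255),bx),3); print(b)
cv2.imwrite("pics/c.png",np.hstack([cv2.resize(w["frame"],(400,300)),cv2.resize(c["frame"][145:235,200:320],(400,300),interpolation=cv2.INTER_CUBIC)])[:,:,::-1])
E
```

```text
0.4188446393468131 [497.98029366  29.22537295 208.48296968] [4.68330554 0.04705501 7.38041097] 3.2309840619564056
[([218, 185, 3, 5, 7], [218.71, 187.14])]
[([270, 183, 9, 8, 59], [273.61, 186.56]), ([245, 224, 7, 4, 17], [248.41, 225.41]), ([215, 245, 3, 5, 14], [216.07, 246.86])]
```

View pics/c.png

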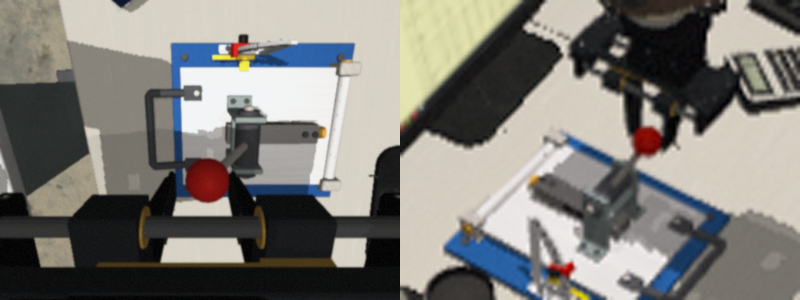

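The knob is now at the front, at (273.6,186.6) in the full scene image, with the fingers still around it. I'll compute the lever angle from that ray.

```bash
cat >> h.py <<'E'
O=np.array([587.6,23.7,0]); Y=np.radians(-3.7); UX=np.array([np.cos(Y),np.sin(Y),0]); UY=np.array([-UX[1],UX[0],0])
def rigplane(c,uv,yy):
    o,d=ray(c,uv); k=(yy-(o-O)@UY)/(d@UY); p=o+d*k-O; return np.array([p@UX,yy,p[2]])
E
python3 - <<'E'
from h import *
c=cam("scene")
for uv in((250.75,176.55),(273.61,186.56)):
    p=rigplane(c,uv,0); print(p,"phi",.5-np.arctan2(p[0]+35,p[2]-116))
E
```

```text
[ 21.04706368   0.         220.91327221] phi 0.009350425985085231
[-85.66175433   0.         226.70440306] phi 0.929181625033686
```

Call:
arm_command(
  targets=[
    [0,-2,1,0,0.42],
    [0,-4,2,0,0.42],
    [0,-6,3,0,0.42],
    [0,-6,3,0,0.42],
    [0,-6,3,0,0.42],
  ],
)

```text
t: 6.4
eef_pos: [492.0, 29.6, 205.5]
tcp_rot: [3.136, 0.0, 1.506]
ft_force: [3.7, -0.3, 8.0]
opening: 0.422
grip_force: 3.2
```

```bash
python3 - <<'E'
from h import *
s=env.state(); print(s["eef_pos"],s["ft_force"],s["grip_force"])
c=cam("scene"); b=max(blobs(mask(c,(0,140,50),(7,255,255),(210,145,305,250)),3),key=lambda b:b[0][4]); p=rigplane(c,b[1],0); print(b,p,"phi",.5-np.arctan2(p[0]+35,p[2]-116))
E
```

```text
[491.98822812  29.60233047 205.49872173] [ 3.7124774  -0.31612932  8.03307275] 3.2084687054157257
([271, 185, 9, 8, 55], [274.96, 187.98]) [-91.87213323   0.         222.66919037] phi 0.9898251984942967
```

Call:
arm_command(
  targets=[
    [0,8,-5,0,0.42],
    [0,16,-9,0,0.42],
    [0,24,-11,0,0.42],
    [0,32,-13,0,0.42],
    [0,40,-15,0,0.42],
  ],
)

```text
t: 6.95
eef_pos: [531.4, 27.0, 219.3]
tcp_rot: [3.141, 0.0, 1.506]
ft_force: [4.7, -0.8, -1.7]
opening: 0.417
grip_force: 1.7
```

Call:
arm_command(
  targets=[
    [0,8,-1,0,0.42],
    [0,16,-1,0,0.42],
    [0,24,-1,0,0.42],
    [0,32,0,0,0.42],
    [0,40,1,0,0.42],
  ],
)

```text
t: 7.45
eef_pos: [571.1, 24.5, 217.7]
tcp_rot: [-3.141, 0.0, 1.506]
ft_force: [2.4, -0.8, -1.7]
opening: 0.425
grip_force: 1.0
```

Call:
arm_command(
  targets=[
    [0,8,2,0,0.42],
    [0,16,5,0,0.42],
    [0,24,8,0,0.42],
    [0,32,11,0,0.42],
    [0,38,13,0,0.42],
  ],
)

```text
t: 7.95
eef_pos: [609.0, 22.0, 204.4]
tcp_rot: [-3.141, 0.0, 1.506]
ft_force: [-0.2, 0.5, -0.1]
opening: 0.421
grip_force: 0.0
```

Call:
arm_command(
  targets=[
    [0,1,0,0,0.42],
    [0,2,0,0,0.42],
    [0,2,0,0,0.42],
    [0,2,0,0,0.42],
  ],
)

```text
t: 8.35
eef_pos: [610.3, 21.9, 205.2]
tcp_rot: [3.141, 0.0, 1.506]
ft_force: [-0.5, 0.1, -0.1]
opening: 0.419
grip_force: 0.0
```

```bash
python3 - <<'E'
from h import *
s=env.state(); print(s["eef_pos"],s["ft_force"],s["grip_force"])
c=cam("scene"); b=max(blobs(mask(c,(0,140,50),(7,255,255),(210,145,305,250)),3),key=lambda b:b[0][4]); p=rigplane(c,b[1],0); print(b,p,"phi",.5-np.arctan2(p[0]+35,p[2]-116))
E
```

```text
[610.34684148  21.93283791 205.15161979] [-0.52955062  0.06113819 -0.05790253] 0.0
([247, 173, 7, 9, 51], [250.43, 176.61]) [ 22.61799956   0.         219.73948596] phi -0.006987651721009125
```

Call:
arm_command(
  targets=[
    [0,0,-5,0,0.5],
    [0,0,-15,0,0.5],
    [0,0,-40,0,0.5],
    [0,0,-75,0,0.5],
    [0,0,-110,0,0.5],
  ],
)

```text
t: 8.9
eef_pos: [610.3, 21.9, 317.0]
tcp_rot: [3.141, 0.0, 1.506]
ft_force: [-0.2, 0.0, 1.0]
opening: 0.498
grip_force: 0.0
```

Call:
arm_command(
  targets=[
    [0,-38,0,0,0.42],
    [0,-76,0,0,0.42],
    [0,-114,0,0,0.42],
    [0,-114,0,0,0.42],
    [0,-114,0,0,0.42],
  ],
)

```text
t: 9.4
eef_pos: [496.7, 29.3, 316.4]
tcp_rot: [3.139, 0.0, 1.506]
ft_force: [-0.1, 0.2, 0.1]
opening: 0.419
grip_force: 0.0
```

```bash
cat >> h.py <<'E'
def wcam():
    from scipy.spatial.transform import Rotation as R
    s=env.state(); c=cam("wrist"); T=np.eye(4); T[:3,:3]=R.from_euler("xyz",s["tcp_rot"]).as_matrix(); T[:3,3]=s["eef_pos"]; c["world_from_camera"]=T@c["hand_eye"]; return c
def proj(c,p):
    M=np.linalg.inv(c["world_from_camera"]); q=M[:3,:3]@p+M[:3,3]; return np.array([c["cx"]+c["f"]*q[0]/q[2],c["cy"]+c["f"]*q[1]/q[2]])
def arc(a,yy=110,r=160): return O+UX*(115-r*np.cos(a))+UY*yy+np.array([0,0,36+r*np.sin(a)])
E
python3 - <<'E'
from h import *
s=env.state(); print(s["eef_pos"],s["ft_force"],s["opening"],"to handle",tool([422.9,34.3,29]))
c=wcam(); sc=cam("scene"); 
for q in (c,sc): print([ (a,proj(q,arc(a)).round(1).tolist()) for a in(0,.1,.2,.25,.3,.35,.4,.5,.6)])
u,v=proj(c,arc(.3)).astype(int); print(blobs(mask(c,(0,140,60),(7,255,255),(u-60,max(v-60,0),u+60,v+60)),6))
x0,y0=max(u-60,0),max(v-45,0); x1,y1=proj(sc,arc(.3)).astype(int)
cv2.imwrite("pics/d.png",np.hstack([cv2.resize(c["frame"][y0:y0+90,x0:x0+120],(400,300),interpolation=cv2.INTER_CUBIC),cv2.resize(sc["frame"][y1-30:y1+30,x1-40:x1+40],(400,300),interpolation=cv2.INTER_CUBIC)])[:,:,::-1]); print(x0,y0,x1-40,y1-30)
E
```

```text
[496.67191758  29.2801717  316.35589378] [-0.05597279  0.22256626  0.13931737] 0.4190756570195522 to handle [ 2.86290372e-01 -7.46284535e+01  2.87178370e+02]
[(0, [290.0, 75.3]), (0.1, [291.7, 74.5]), (0.2, [294.7, 73.7]), (0.25, [296.8, 73.2]), (0.3, [299.2, 72.8]), (0.35, [302.0, 72.3]), (0.4, [305.2, 71.9]), (0.5, [312.8, 70.9]), (0.6, [322.1, 70.0])]
[(0, [249.0, 232.2]), (0.1, [248.7, 229.6]), (0.2, [248.1, 226.8]), (0.25, [247.7, 225.3]), (0.3, [247.2, 223.8]), (0.35, [246.6, 222.3]), (0.4, [246.0, 220.8]), (0.5, [244.4, 217.6]), (0.6, [242.5, 214.3])]
[([287, 65, 17, 14, 115], [292.69, 70.21])]
239 27 207 193
```

View pics/d.png

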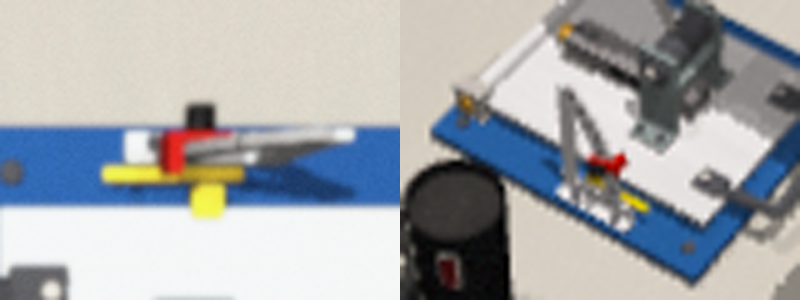

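The wrist crop shows the red index at about (291.5,72) and the yellow pointer bar lying flat at about (291,79). Side sensitivity is poor from above, so I'll grasp the handle and compare the two while lifting.

Call:
arm_command(
  targets=[
    [0,-38,0,0,0.42],
    [0,-75,0,0,0.42],
    [0,-75,40,0,0.42],
    [0,-75,85,0,0.42],
    [0,-75,125,0,0.42],
  ],
)

```text
t: 10.0
eef_pos: [422.5, 34.0, 188.6]
tcp_rot: [3.141, 0.0, 1.506]
ft_force: [1.4, -0.4, -0.1]
opening: 0.422
grip_force: 0.0
```

Call:
arm_command(
  targets=[
    [0,0,35,0,0.42],
    [0,0,65,0,0.42],
    [0,0,85,0,0.42],
    [0,0,95,0,0.42],
    [0,0,95,0,0.42],
  ],
)

```text
t: 10.5
eef_pos: [422.1, 34.0, 93.9]
tcp_rot: [-3.139, 0.0, 1.506]
ft_force: [-0.8, 0.3, 0.2]
opening: 0.421
grip_force: 0.0
```

```bash
python3 - <<'E'
from h import *
s=env.state(); print(s["eef_pos"],s["ft_force"],s["opening"],tool([422.9,34.3,29]))
c=wcam(); t=cam("scene")
print(proj(c,np.array([422.9,34.3,48])))
cv2.imwrite("pics/e.png",np.hstack([cv2.resize(c["frame"],(400,300)),cv2.resize(t["frame"][170:260,210:330],(400,300),interpolation=cv2.INTER_CUBIC)])[:,:,::-1])
E
```

```text
[422.08922809  34.00487385  93.92047495] [-0.79836435  0.34595304  0.16578735] 0.4210654960020646 [ 0.35068199  0.93624323 64.91851037]
[258.89881643 200.56473032]
```

View pics/e.png

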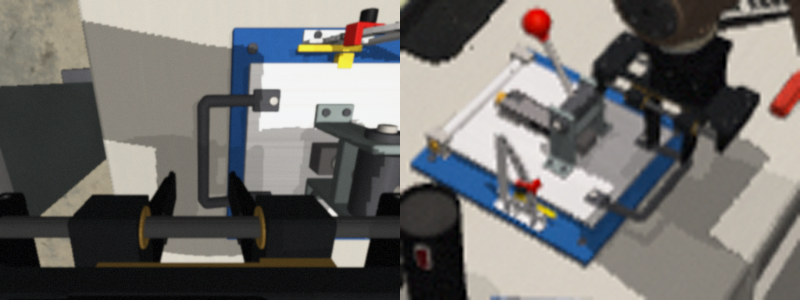

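The wrist view shows the bar at column ~205 (262 at full size), between the fingers at 165 and 240. Next I descend and grip.

Call:
arm_command(
  targets=[
    [0,2,20,0,0.42],
    [0,2,40,0,0.42],
    [0,2,55,0,0.42],
    [0,2,65,0,0.42],
    [0,2,65,0,0.42],
  ],
)

```text
t: 11.1
eef_pos: [424.1, 33.9, 29.7]
tcp_rot: [-3.141, 0.0, 1.506]
ft_force: [0.2, -0.3, 0.2]
opening: 0.42
grip_force: 0.0
```

Call:
arm_command(
  targets=[
    [0,0,0,0,0],
    [0,0,0,0,0],
    [0,0,0,0,0],
    [0,0,0,0,0],
    [0,0,0,0,0],
  ],
)

```text
t: 11.6
eef_pos: [423.1, 34.0, 30.1]
tcp_rot: [-3.14, 0.0, 1.506]
ft_force: [-5.5, 0.1, 15.4]
opening: 0.066
grip_force: 26.1
```

Call:
arm_command(
  targets=[
    [0,0,0,0,0],
    [0,0,0,0,0],
  ],
)

```text
t: 11.8
eef_pos: [423.1, 34.0, 30.4]
tcp_rot: [-3.14, 0.0, 1.506]
ft_force: [-5.9, -0.3, 12.5]
opening: 0.065
grip_force: 23.4
```

```bash
python3 - <<'E'
from h import *
c=wcam(); t=cam("scene")
cv2.imwrite("pics/f.png",np.hstack([cv2.resize(c["frame"],(400,300)),cv2.resize(t["frame"][170:260,230:350],(400,300),interpolation=cv2.INTER_CUBIC)])[:,:,::-1])
E
```

```text
(no output)
```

View pics/f.png

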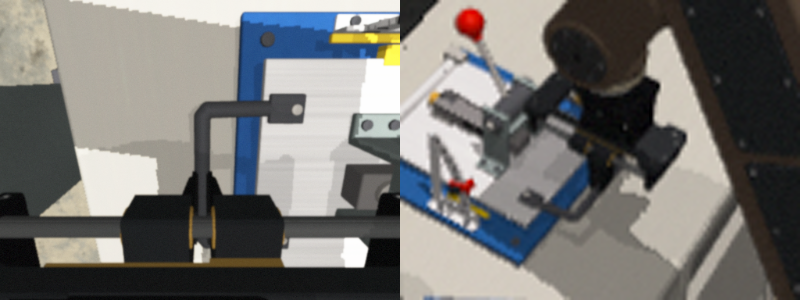

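The bar is between the shut fingers (wrist view column ~203), with the knob at home. I'll lift to about 0.2 rad along the arc.

Call:
arm_command(
  targets=[
    [0,0.2,-5,0,0],
    [0,0.8,-12,0,0],
    [0,1.5,-19,0,0],
    [0,2.3,-25,0,0],
    [0,2.6,-28,0,0],
  ],
)

```text
t: 12.4
eef_pos: [426.9, 33.7, 58.7]
tcp_rot: [3.14, 0.0, 1.506]
ft_force: [-0.0, -0.1, 0.4]
opening: 0.006
grip_force: 0.0
```

Call:
arm_command(
  targets=[
    [0,0.7,-6,0,0],
    [0,1.7,-12,0,0],
    [0,2.9,-18,0,0],
    [0,4.3,-23,0,0],
    [0,5.4,-27.5,0,0],
  ],
)

```text
t: 12.9
eef_pos: [432.1, 33.4, 85.9]
tcp_rot: [3.141, 0.0, 1.506]
ft_force: [0.1, 0.0, 0.3]
opening: 0.005
grip_force: 0.0
```

```bash
python3 - <<'E'
from h import *
s=env.state(); print(s["eef_pos"],s["ft_force"],s["opening"],s["grip_force"])
c=wcam(); sc=cam("scene")
for n,q in (("w",c),("s",sc)):
    P=[proj(q,arc(a)) for a in(.2,.25,.3,.35,.4,.5)]; print(n,np.round(P,1).tolist())
    u,v=P[1].astype(int); bx=(max(u-50,0),max(v-50,0),u+50,v+50)
    print("red",blobs(mask(q,(0,140,60),(7,255,255),bx),4),"yel",blobs(mask(q,(20,120,80),(33,255,255),bx),4))
u,v=proj(c,arc(.25)).astype(int); x0=min(max(u-60,0),392); y0=max(v-45,0); print(x0,y0)
cv2.imwrite("pics/g.png",np.hstack([cv2.resize(c["frame"][y0:y0+90,x0:x0+120],(400,300),interpolation=cv2.INTER_CUBIC),cv2.resize(sc["frame"][195:255,210:290],(400,300),interpolation=cv2.INTER_CUBIC)])[:,:,::-1])
E
```

```text
[432.10784694  33.39453077  85.88637554] [0.07694597 0.01094928 0.28084227] 0.00543994634732841 0.0
w [[441.9, 46.5], [452.3, 44.4], [464.1, 42.2], [477.5, 39.9], [492.7, 37.4], [528.8, 31.9]]
red [([430, 24, 51, 33, 812], [447.08, 38.83])] yel [([402, 55, 54, 32, 925], [429.61, 67.62])]
s [[248.1, 226.8], [247.7, 225.3], [247.2, 223.8], [246.6, 222.3], [246.0, 220.8], [244.4, 217.6]]
red [([247, 175, 8, 7, 44], [250.68, 177.36]), ([245, 224, 7, 4, 16], [248.5, 225.38])] yel [([251, 231, 6, 4, 11], [253.27, 232.82])]
392 0
```

View pics/g.png

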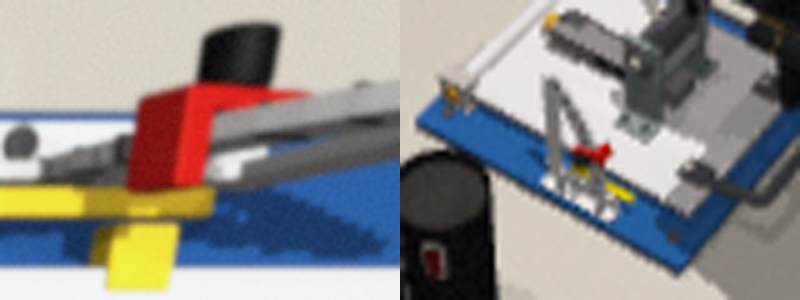

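The bar slipped out: the fingers are fully shut at z=86 and the plate is still flat. In the wrist crop the red index block is at (431..460, 25..57), above the flat yellow bar at about (420,62). I'll regrasp the bar deeper.

Call:
arm_command(
  targets=[
    [0,-4,0,0,0.32],
    [0,-9,0,0,0.32],
    [0,-9,0,0,0.32],
    [0,-9,0,0,0.32],
    [0,-9,0,0,0.32],
  ],
)

```text
t: 13.5
eef_pos: [423.0, 34.0, 85.4]
tcp_rot: [3.141, 0.0, 1.506]
ft_force: [-0.1, 0.4, 0.5]
opening: 0.312
grip_force: 0.0
```

Call:
arm_command(
  targets=[
    [0,0,20,0,0.32],
    [0,0,40,0,0.32],
    [0,0,55,0,0.32],
    [0,0,65,0,0.32],
    [0,0,70,0,0.32],
  ],
)

```text
t: 14.0
eef_pos: [422.8, 34.0, 14.7]
tcp_rot: [-3.141, 0.0, 1.506]
ft_force: [-0.7, -0.1, 0.1]
opening: 0.323
grip_force: 0.0
```

Call:
arm_command(
  targets=[
    [0,0,0,0,0.32],
    [0,0,0,0,0],
    [0,0,0,0,0],
    [0,0,0,0,0],
    [0,0,0,0,0],
  ],
)

```text
t: 14.5
eef_pos: [423.1, 34.0, 15.8]
tcp_rot: [3.141, 0.0, 1.506]
ft_force: [-1.0, 0.2, 5.0]
opening: 0.117
grip_force: 30.0
```

Call:
arm_command(
  targets=[
    [0,0,0,0,0],
    [0,0,0,0,0],
  ],
)

```text
t: 14.7
eef_pos: [423.1, 34.0, 15.8]
tcp_rot: [3.141, 0.0, 1.506]
ft_force: [-1.8, -0.4, 6.4]
opening: 0.118
grip_force: 30.0
```

Call:
arm_command(
  targets=[
    [0,0.2,-5,0,0],
    [0,0.8,-12,0,0],
    [0,1.5,-19,0,0],
    [0,2.3,-25,0,0],
    [0,2.6,-28,0,0],
  ],
)

```text
t: 15.2
eef_pos: [425.6, 33.8, 44.1]
tcp_rot: [3.141, 0.0, 1.506]
ft_force: [2.5, 0.1, -6.0]
opening: 0.119
grip_force: 30.0
```

Call:
arm_command(
  targets=[
    [0,0.7,-6,0,0],
    [0,1.7,-12,0,0],
    [0,2.9,-18,0,0],
    [0,4.3,-23,0,0],
    [0,5.4,-27.5,0,0],
  ],
)

```text
t: 15.7
eef_pos: [430.7, 33.5, 71.3]
tcp_rot: [-3.141, 0.0, 1.506]
ft_force: [0.1, -0.4, -6.2]
opening: 0.117
grip_force: 30.0
```

```bash
python3 - <<'E'
from h import *
s=env.state(); print(s["eef_pos"],s["ft_force"],s["opening"],s["grip_force"])
c=wcam(); sc=cam("scene")
for n,q in (("w",c),("s",sc)):
    P=[proj(q,arc(a)) for a in(.2,.25,.3,.35,.4,.5)]; print(n,np.round(P,1).tolist())
    u,v=P[1].astype(int); bx=(max(u-60,0),max(v-40,0),u+60,v+60)
    print("red",blobs(mask(q,(0,140,60),(7,255,255),bx),4),"yel",blobs(mask(q,(20,120,80),(33,255,255),bx),4))
u,v=proj(c,arc(.25)).astype(int); x0=min(max(u-60,0),392); y0=max(v-45,0); print(x0,y0)
cv2.imwrite("pics/i.png",np.hstack([cv2.resize(c["frame"][y0:y0+90,x0:x0+120],(400,300),interpolation=cv2.INTER_CUBIC),cv2.resize(sc["frame"][195:255,210:290],(400,300),interpolation=cv2.INTER_CUBIC)])[:,:,::-1])
E
```

```text
[430.74243176  33.4815654   71.30280355] [ 0.09565447 -0.37038734 -6.1923071 ] 0.11662771203025273 30.000008046627045
w [[458.7, 42.5], [470.7, 40.1], [484.4, 37.5], [499.9, 34.7], [517.6, 31.7], [559.9, 25.1]]
red [([447, 17, 56, 37, 974], [465.73, 33.68])] yel [([410, 44, 95, 41, 1536], [465.52, 59.76])]
s [[248.1, 226.8], [247.7, 225.3], [247.2, 223.8], [246.6, 222.3], [246.0, 220.8], [244.4, 217.6]]
red [([187, 185, 3, 4, 10], [187.9, 186.2]), ([245, 224, 7, 4, 17], [248.41, 225.41])] yel [([252, 226, 4, 3, 8], [253.5, 227.25])]
392 0
```

View pics/i.png

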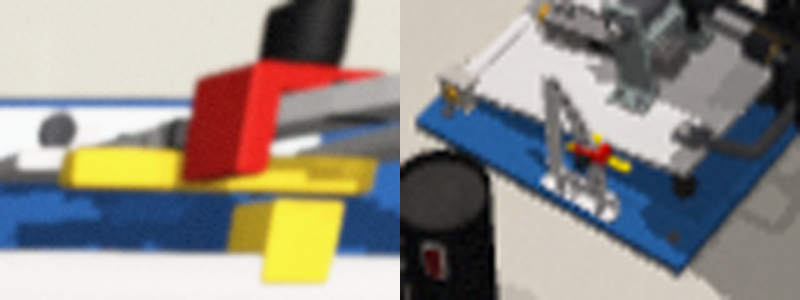

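The plate is now held at about 0.2 rad. In the wrist crop the yellow bar passes just under the red index block. The low outer edge of the block runs from (451,25) to (447.5,54). I'll triangulate that edge from the saved views.

```bash
cat > tr.py <<'E'
from h import *
from scipy.spatial.transform import Rotation as R
w=cam("wrist")
def vc(p,r):
    c=dict(w); T=np.eye(4); T[:3,:3]=R.from_euler("xyz",r).as_matrix(); T[:3,3]=p; c["world_from_camera"]=T@w["hand_eye"]; return c
d=vc([496.67,29.28,316.36],[3.139,0,1.506]); g=vc([432.11,33.39,85.89],[3.141,0,1.506]); i=vc([430.74,33.48,71.30],[-3.141,0,1.506])
def rep(n,X):
    q=X-O; x,y,z=q@UX,q@UY,q[2]; print(n,np.round([x,y,z],1),"r",round(np.hypot(115-x,z-36),1),"a",round(np.arctan2(z-36,115-x),3))
E
python3 - <<'E'
from tr import *
for n,a,b,c in(("low-in",(287.6,78),(431,57),(447.5,54)),("low-out",(289,66.3),(434,29),(451.4,25.5))):
    rep(n,tri([ray(d,a),ray(g,b),ray(i,c)])); rep(n+" d,i",tri([ray(d,a),ray(i,c)]))
for yy in(100,104,108):
  for n,uv in(("low",(447.5,54)),("high",(464,54)),("yel end top",(412,45)),("yel end bot",(411.8,55.5))):
    p=rigplane(i,uv,yy); print(yy,n,p.round(1),"r",np.hypot(115-p[0],p[2]-36).round(1),"a",np.arctan2(p[2]-36,115-p[0]).round(3))
s=env.state(); print(s["eef_pos"],s["ft_force"])
E
```

```text
low-in [-51.7 103.3  75.8] r 171.4 a 0.234
low-in d,i [-51.7 103.5  75.8] r 171.4 a 0.234
low-out [-50.  118.6  71.7] r 168.8 a 0.213
low-out d,i [-49.9 118.3  71.9] r 168.8 a 0.214
100 low [-64.4 100.   98.6] r 190.0 a 0.336
100 high [-56.4 100.   98.6] r 182.5 a 0.35
100 yel end top [-94.5 100.  125.6] r 227.9 a 0.404
100 yel end bot [-79.1 100.   92.8] r 202.3 a 0.285
104 low [-46.4 104.   66.4] r 164.2 a 0.186
104 high [-36.8 104.   66.4] r 154.8 a 0.198
104 yel end top [-82.4 104.   98.7] r 207.1 a 0.308
104 yel end bot [-63.9 104.   59.5] r 180.5 a 0.13
108 low [-28.3 108.   34.1] r 143.3 a -0.013
108 high [-17.1 108.   34.2] r 132.1 a -0.013
108 yel end top [-70.2 108.   71.8] r 188.6 a 0.191
108 yel end bot [-48.8 108.   26.1] r 164.1 a -0.06
[430.67291519  33.48875198  71.06269463] [ 0.14558505 -0.26635908 -5.172227  ]
```

Call:
arm_command(
  targets=[
    [0,0.8,-3,0,0],
    [0,1.7,-6,0,0],
    [0,2.5,-9,0,0],
    [0,3.3,-12,0,0],
    [0,4.1,-15,0,0],
  ],
)

```text
t: 16.35
eef_pos: [434.7, 33.2, 86.1]
tcp_rot: [-3.141, 0.0, 1.506]
ft_force: [-2.0, -0.7, -4.9]
opening: 0.118
grip_force: 30.0
```

Call:
arm_command(
  targets=[
    [0,0,0,0,0],
    [0,0,0,0,0],
    [0,0,0,0,0],
  ],
)

```text
t: 16.65
eef_pos: [434.6, 33.3, 85.8]
tcp_rot: [-3.141, 0.0, 1.506]
ft_force: [-4.4, -0.5, -3.7]
opening: 0.121
grip_force: 30.0
```

```bash
python3 - <<'E'
from tr import *
s=env.state(); print(s["eef_pos"],s["ft_force"],s["opening"],s["grip_force"])
sc=cam("scene"); c=wcam(); np.save("w3.npy",c["frame"])
for nm,q in(("s",sc),("w",c)):
    bx=(225,205,275,240) if nm=="s" else (380,0,512,110)
    for n,l,h in(("red",(0,140,60),(7,255,255)),("yel",(20,120,80),(33,255,255))):
        m=mask(q,l,h,bx); print(nm,n,blobs(m,3))
        if nm=="w":
            for k in cv2.findContours(m,cv2.RETR_EXTERNAL,cv2.CHAIN_APPROX_NONE)[0]:
                if len(k)>30: print(cv2.approxPolyDP(k,2.0,True)[:,0].tolist())
for a in(0,.2,.255): print(a,"scene tip r175",proj(sc,arc(a,104,175)).round(2),"wrist y104..110 r180", proj(c,arc(a,104,180)).round(1),proj(c,arc(a,110,180)).round(1),"r160",proj(c,arc(a)).round(1))
print("low edge expected now",[proj(c,arc(.255-6/170,y,170)).round(1).tolist() for y in(103.5,118)])
E
```

```text
[434.59589001  33.25990212  85.76770488] [-4.39676863 -1.23170734 -2.85878979] 0.11897133943456321 30.000046491622925
s red [([245, 224, 7, 4, 15], [248.33, 225.4])]
s yel [([248, 220, 2, 3, 4], [248.5, 221.0]), ([243, 222, 2, 2, 4], [243.5, 222.5]), ([252, 225, 4, 3, 7], [253.29, 225.86])]
w red [([427, 24, 49, 34, 725], [443.74, 37.83])]
[[475, 28], [447, 24], [430, 30], [427, 44], [433, 46], [432, 57], [446, 54], [453, 32]]
w yel [([402, 45, 30, 13, 337], [417.21, 51.33]), ([443, 47, 48, 38, 1060], [467.63, 63.68])]
[[450, 47], [448, 55], [443, 58], [473, 60], [453, 63], [450, 74], [458, 75], [461, 84], [476, 84], [481, 68], [479, 60], [488, 58], [490, 49]]
[[402, 54], [408, 57], [429, 57], [431, 47], [411, 45], [404, 48]]
0 scene tip r175 [252.91 232.94] wrist y104..110 r180 [380.3  62.3] [381.2  53.3] r160 [409.1  53.4]
0.2 scene tip r175 [252.02 227.01] wrist y104..110 r180 [408.1  56. ] [409.4  45.3] r160 [438.1  46.4]
0.255 scene tip r175 [251.53 225.24] wrist y104..110 r180 [419.5  53.9] [421.1  42.6] r160 [449.5  44.1]
low edge expected now [[426.2, 56.6], [429.9, 30.3]]
```

Call:
arm_command(
  targets=[
    [0,0.2,-2,0,0],
    [0,0.3,-4,0,0],
    [0,0.5,-5,0,0],
    [0,0.5,-5,0,0],
    [0,0.5,-5,0,0],
  ],
)

```text
t: 17.3
eef_pos: [436.3, 33.1, 91.1]
tcp_rot: [3.14, 0.0, 1.506]
ft_force: [2.5, -1.0, -6.4]
opening: 0.118
grip_force: 30.0
```

```bash
python3 - <<'E'
from tr import *
s=env.state(); print(s["eef_pos"],s["ft_force"],s["opening"],s["grip_force"],np.abs(s["qvel"]).max())
sc=cam("scene"); c=wcam(); 
for nm,q in(("s",sc),("w",c)):
    bx=(225,205,275,240) if nm=="s" else (370,0,512,110)
    for n,l,h in(("red",(0,140,60),(7,255,255)),("yel",(20,120,80),(33,255,255))):
        m=mask(q,l,h,bx); print(nm,n,blobs(m,3))
        if nm=="w":
            for k in cv2.findContours(m,cv2.RETR_EXTERNAL,cv2.CHAIN_APPROX_NONE)[0]:
                if len(k)>30: print(cv2.approxPolyDP(k,1.5,True)[:,0].tolist())
print("low/mid/high expected",[proj(c,arc(.255+e/170,103.5,170)).round(1).tolist() for e in(-6,0,6)])
b=mask(sc,(0,140,50),(7,255,255),(180,130,305,215)); print("knob",blobs(b,8))
# expected knob (lever home) at plate angles
for a in(0.2,.255,.275,.3):
    x,z=-92.5,185.; X=O+UX*(115+x*np.cos(a)+z*np.sin(a))+np.array([0,0,36+z*np.cos(a)-x*np.sin(a)]); print(a,proj(sc,X).round(2))
E
```

```text
[436.22237552  33.11109357  91.06490265] [ 2.47962188 -1.08508103 -5.90660765] 0.11729072440172252 29.998894035816193 0.002538596429891286
s red [([245, 223, 7, 5, 16], [248.5, 225.38])]
s yel [([248, 220, 2, 3, 5], [248.6, 220.8]), ([243, 222, 2, 2, 3], [243.67, 222.33]), ([252, 224, 3, 3, 6], [253.0, 225.17])]
w red [([420, 26, 47, 33, 615], [436.59, 38.3])]
[[466, 30], [459, 29], [458, 27], [439, 26], [424, 31], [420, 44], [427, 45], [430, 49], [428, 57], [434, 58], [438, 55], [441, 38], [444, 34]]
w yel [([400, 45, 28, 14, 322], [413.98, 51.84]), ([438, 47, 48, 38, 1076], [462.08, 63.53])]
[[442, 47], [438, 58], [461, 60], [449, 64], [446, 75], [455, 76], [457, 78], [456, 84], [472, 84], [477, 64], [469, 61], [482, 59], [485, 50], [453, 50]]
[[427, 47], [420, 47], [418, 45], [405, 46], [401, 49], [400, 56], [425, 58]]
low/mid/high expected [[418.9, 57.8], [426.0, 56.6], [433.8, 55.4]]
knob [([236, 163, 8, 10, 66], [239.67, 167.62]), ([180, 184, 10, 8, 32], [184.84, 187.41])]
0.2 [242.35 169.77]
0.255 [240.06 168.17]
0.275 [239.22 167.62]
0.3 [238.18 166.94]
```

Call:
arm_command(
  targets=[
    [0,-0.1,-1,0,0],
    [0,-0.1,-1,0,0],
    [0,-0.1,-1,0,0],
    [0,-0.1,-1,0,0],
    [0,-0.1,-1,0,0],
  ],
)

```text
t: 17.95
eef_pos: [436.6, 33.1, 92.1]
tcp_rot: [3.139, 0.0, 1.506]
ft_force: [6.1, -0.4, -7.2]
opening: 0.114
grip_force: 30.0
```

```bash
python3 -c "
from cell import env
s=env.state();print(s['eef_pos'],s['ft_force'],s['grip_force'],abs(s['qvel']).max());print(env.job_done())"
```

```text
[436.58863231  33.10350096  92.11695323] [ 6.12712962 -0.4267241  -7.15648639] 29.99830037355423 0.0016329763071198026
the job is handed in; nothing more can be done
None
```

I preloaded the lever to about 0.98 rad and eased it back home, then raised the plate to about 0.28 rad, where the pointer sits an estimated 2 mm from the red index. I handed the job in with the plate held there at 30 N after the first grip on the bar slipped and I regrasped it deeper; no verdict came back.

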